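Lock the instrument box

TASK

Lock the grey instrument box: fold its open hasp down flat over the lock, take the U-shaped steel shackle out of its wooden stand, and push it through the hasp's slot into the lock until the hidden pawl clicks and it stays down by itself when you let go. The lock is easily damaged, so feel for the click and the stop behind it and never load the lock with more than about 4.5 kg (45 N). Leave the other things on the bench where they are.

Things in the scene. Friction and masses are not known exactly. Their poses are not given: they have to be found in the camera images.
- strongbox: Grey steel instrument box, closed and fixed to the bench, 160 (x) by 220 (y) by 64 mm high, origin at the centre of its underside, z up. The brass lock body is bolted to the middle of its -x face, the lock's flat top level with the box's top.
- lock_mouth (a point): Centre of the lock's flat top face (64 mm above the bench), midway between its two round vertical bores; axes as the box's. The bores are 10.5 mm wide with 2 mm countersinks, at y = +20 and -20 mm from here. From 14 mm depth on the legs meet an ejector spring (4 N at first, 7 N fully down) that throws an unlatched shackle back up to 14 mm depth or less.
- lock: The brass lock body, 38 (x) by 78 (y) by 64 mm high, origin at the centre of its underside, axes as the box's. Hidden pawls in it catch grooves in the legs, at a different depth each time: the click comes with the legs 25 to 40 mm deep, after the push has risen to about 10 to 18 N; 3 mm further is a solid stop. A slow push that builds to 20 to 25 N at the stop has surely clicked.
- hasp (a joint): Angle of the hasp leaf in rad: 0 = folded down flat on the lock, growing as it is swung up and back towards +x of the box (starts between 0.5 and 1.0). It stays where it is left: its hinge is stiff by about 0.06 N m.
- hasp_hinge (a point): Middle of the hasp's hinge line on the lid, 64.5 mm above the bench, running along the box's y, 40 mm to +x of lock_mouth; axes as the box's. The leaf is a steel plate 4 mm thick, 72 mm wide, reaching 68 mm from the hinge. A slot for both legs, 20 by 56 mm, lies 30 to 50 mm from the hinge; the rest is solid. Closed, its upper face is 4.5 mm above lock_mouth.
- shackle_grip (a point): Centre of the straight top bar of the loose steel U-shaped shackle: bar 10 mm thick (x), 50 mm long (y), 12 mm high (z). Two round 9 mm legs stand down from it at y = +20 and -20 mm; their pointed tips (4 mm taper) are 74 mm below this point. Same when turned half round. About 130 g. Starts upright in the stand, this point 80 mm above the bench.
- stand_top (a point): Centre of the top face of the small wooden stand, fixed to the bench, 36 (x) by 76 (y) by 40 mm high, z up; two square 12 mm holes 34 mm deep at y = +20 and -20 mm in which the shackle's legs stand loosely.
- spool: Bystander: solder spool standing upright, 60 mm wide, 40 mm high, origin at the centre of its underside. Leave it alone.
- flux_jar: Bystander: closed small jar, 52 mm wide, 55 mm high, origin at the centre of its underside. Leave it alone.
- meter: Bystander: small black hand meter lying on its back, 85 (x) by 60 (y) by 28 mm, its dial rising 6 mm more; origin at the centre of its underside. Leave it alone.
There are look-alikes about, which are no part of the job. Of the things that look like the part that bears shackle_grip, the middle-sized one is meant.

How it is judged:
On the way, in this order (a step that is already met when the one before it is completed fails the run):
1. the hasp is folded down flat on the lock (value of joint hasp below 0.08 rad), for 0.2 s.
2. both shackle legs are through the slot and at least 8 mm into the bores (value of joint hasp below 0.12 rad and horizontal distance between shackle_grip and lock_mouth below 0.008 m and angle between the y axis of shackle_grip and the y axis of lock_mouth, either way round below 0.2 rad and z of shackle_grip in the frame of lock_mouth below 0.066 m), for 0.05 s.
At the end, for the whole second after the job is handed in: The hasp lies flat on the lock (within 0.12 rad), and the shackle stands upright (within 0.2 rad) over the lock (within 8 mm) through the hasp's slot, latched: its legs stay at least 21 mm deep in the bores with nothing holding it, where an unlatched one is thrown back up to 14 mm or less (value of joint hasp below 0.12 rad and horizontal distance between shackle_grip and lock_mouth below 0.008 m and angle between the y axis of shackle_grip and the y axis of lock_mouth, either way round below 0.2 rad and angle between shackle_grip's own z axis and vertical below 0.2 rad and z of shackle_grip in the frame of lock_mouth below 0.053 m); the robot touches nothing.
It fails at once if more than 45 N on the lock (contact force between lock and anything else above 45 N).
It fails at once if the solder spool is moved by more than 20 mm (distance of spool from where it was at the start of the episode above 0.02 m).
It fails at once if the jar is moved by more than 20 mm (distance of flux_jar from where it was at the start of the episode above 0.02 m).
It fails at once if the meter is moved by more than 20 mm (distance of meter from where it was at the start of the episode above 0.02 m).
It also fails if it takes over 58 s, if anything falls off the work surface, if the arm or the gripper's body presses on something with over 40 N, if the wrist force passes 120 N, or if a joint passes its speed limit or range.

ROBOT

A 7-joint arm with a two-finger parallel gripper is mounted at the origin on the work surface. World frame = base frame: x ahead of the robot, y to its left, z up, the work surface at z = 0. Lengths are in m, angles in rad, forces in N, time in s.
With the tool pointing down it reaches from about 0.425 to 0.975 m from the base axis. Payload 16.7 kg.
Tool frame: the origin (TCP) lies at the very end of the fingers, on their centre line; the grasp point (between the pads) lies 19 mm behind it (bot.grip_point_offset is the distance from the TCP to the grasp point, in m); z points along the fingers, y is the line along which they close (so a half turn about z gives the same grasp; the last joint's range is limited). The gripper opens to 85 mm and grips with 20 to 120 N. Pads are 22 mm wide; open, the fingers measure 114 mm over their backs; the gripper's body (76 mm by 85 mm) begins 54 mm behind the grasp point. The pads swing forward as they close: fully open they stand 13 mm farther back than shut.
Start: joints at [0.996, 0.426, 0.074, 1.606, -0.034, 1.111, -0.067], TCP at [0.279, -0.615, 0.231] pointing down, gripper open.
Joint ranges: [-2.85, 2.85], [-0.5, 2.14], [-1.23, 1.37], [0.21, 2.46], [-1.02, 4.16], [0.16, 2.05], [-2.73, 2.73]. Speed limits (rad/s): [1.89, 1.89, 2.39, 2.39, 3.01, 3.01, 3.01].

INTERFACE

Orientations are given as a rotation vector (axis times angle).
In Python, from workcell import bot gives the robot as it stands. The module is installed in compiled form; this text tells all that it offers.
- The arm moves only by the tool step_arm, never from a script. Its argument "deltas" is text: rows parted by semicolons, each of 7 numbers parted by spaces: the shift along the world's x, y, z each as a share of 200 mm, from -1 to 1, then the turn, a rotation vector about the world's x, y, z each as a share of 180 degrees, from -1 to 1, then the closure in counts, from 0 (fully open) to 255 (shut). A call has 1 to 5 rows; each row is the pose to reach, as a shift and turn from the pose commanded when the call began, turning the shorter way round; what a row does not reach only later rows make up. A row lasts 1/8 s, in which the tool goes at most 62.5 mm and 10.7 degrees, less where a joint would pass 70% of its speed; a pose out of reach is approached as far as the arm can. A call with a number of a shift or a turn outside -1 to 1 is refused whole. A call with a gripper value outside its range is refused whole. The fingers move at their own pace and stop on an object; "force" is the grip in N (left out, the last holds). Time passes only in rows, so rows that repeat a pose let the fingers close. It gives the time, the measured TCP pose, the force, the opening and the grip force at its end, in the units of the state.
- bot.get_state(): the state, without advancing time (a new reading comes with each control period).
- bot.grab_frame(name): name is "scene" or "top" or "wrist"; returns the picture (400x640x3 uint8, blue, green, red); there is no depth.
- bot.get_calibration(name): a dict with "intrinsics" (3x3 intrinsics, pixels), "rvec" (rotation vector, rad) and "tvec" (3), from world to camera coordinates, as OpenCV has them. Camera axes: x right, y down, z forward; pixel columns grow to the right and rows downward; lengths in m; the calibration is good to about 2 mm. A picture is of the moment at which its call begins: read the wrist's pose just before it. get_calibration takes no time and is no camera call; for the wrist camera it gives the pose at the moment of the call.
- bot.hand_in(): hands the job in; it is judged then, once.
The state is a dict: "clock": time; "qpos": joint angles; "qvel": joint speeds; "joint_torque": joint torques, N m; "tcp_pos": TCP position; "eef_rot": TCP orientation; "force": force on the tool from outside, world axes, zero at the start; "torque": the same for the moment, N m; "width": opening from 0.0 (shut) to 1.0 (fully open); "finger_force": force on a finger pad.
Only numpy, scipy, OpenCV 4.12 (cv2) and the standard library are available. Lean on these libraries where they do the work, as an engineer would, in place of code of your own. Each camera call takes 0.05 s, during which the arm holds its last target. There are 200 camera calls.

## Working session

There is one attempt and no reset: what is moved stays moved. The work goes in short steps, Python scripts to look and compute and a tool call to move; the robot and the scene stay as the last step left them, time stands still between calls to the robot, and variables do not carry over. Pictures are saved under pics/ and viewed, at most 10 in all, crops included, and the job is handed in when it is done.

Besides the shell and the picture viewer there is one more tool, called after "Call:" as name(argument=value, ...) on one line, values as JSON. step_arm: Moves the arm, as the interface text tells. Its arguments: {"type":"object","properties":{"deltas":{"type":"string"},"force":{"type":"number"}},"required":["deltas"]}

```bash
mkdir -p pics; cat > h.py <<'E'
import numpy as np, cv2
from workcell import bot
def cal(n):
    c=bot.get_calibration(n); R=cv2.Rodrigues(np.array(c["rvec"],float))[0]
    return np.array(c["intrinsics"],float),R,np.array(c["tvec"],float).ravel()
def ray(c,px,z):
    K,R,t=c; d=R.T@np.linalg.inv(K)@np.array([px[0],px[1],1.]); o=-R.T@t
    return o+d*(z-o[2])/d[2]
def proj(c,P):
    K,R,t=c; p=K@(R@np.array(P,float)+t); return p[:2]/p[2]
E
python3 - <<'E'
from h import *
for n in("top","scene"):
    cv2.imwrite(f"pics/{n}0.png",bot.grab_frame(n)); c=cal(n); print(n,c[0][0,0],-c[1].T@c[2])
s=bot.get_state(); print(s["tcp_pos"],s["eef_rot"],s["force"],s["clock"])
E
```

```text
top 404.96959904759495 [0.40483586 0.00106703 1.04256648]
scene 441.55880130418564 [1.31087381 0.10911231 0.67182819]
[ 0.27861161 -0.61442655  0.23071122] [-3.06965054e+00 -6.63476002e-01  4.79855793e-04] [ 0.56526752 -0.67536508  0.13800507] 0.1
```

View pics/top0.png

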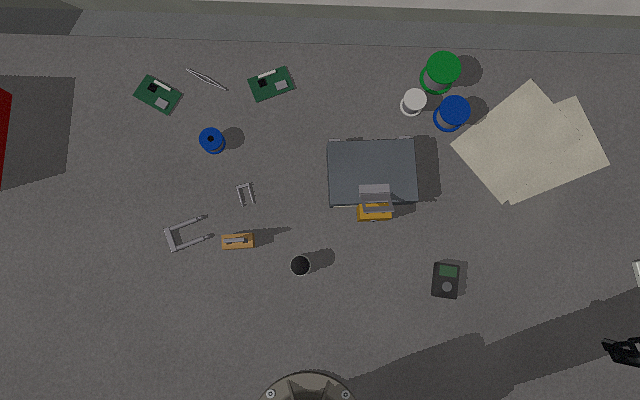

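View pics/scene0.png

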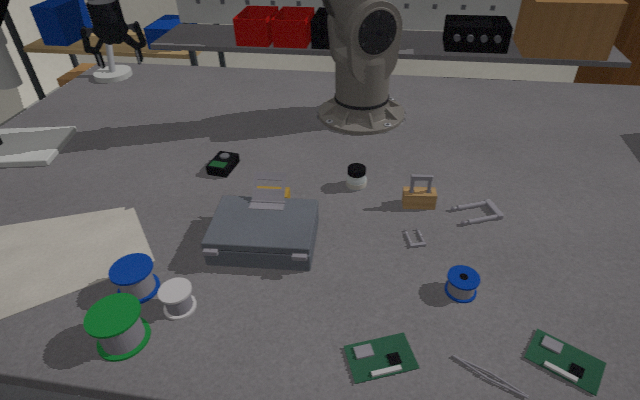

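Top view: the strongbox is at (372,172), with the brass lock at (375,212) and the raised hasp at (375,195). The three U shapes are a small one lying at (246,194), a large one lying at (187,233) and one upright in the stand at (237,241). The one in the stand is middle-sized, so that's the one meant. I'll check it in an enlarged crop.

```bash
python3 - <<'E'
from h import *
im=cv2.imread("pics/top0.png")
a=cv2.resize(im[170:270,155:265],None,fx=7.2,fy=5.9*1.0,interpolation=cv2.INTER_CUBIC) if 0 else None
A=cv2.resize(im[205:265,160:260],None,fx=8,fy=8,interpolation=cv2.INTER_CUBIC)
B=cv2.resize(im[165:225,320:430],(800,436),interpolation=cv2.INTER_CUBIC)
A=cv2.resize(im[222:262,210:270],(450,300),interpolation=cv2.INTER_CUBIC) # x7.5
B=cv2.resize(im[175:227,335:415],(600,390),interpolation=cv2.INTER_CUBIC) # x7.5
s=cv2.imread("pics/scene0.png"); C=cv2.resize(s[165:225,390:510],(350,175))
o=np.zeros((600,800,3),np.uint8)
o[:300,:450]=A; o[:175,450:800]=C
B=cv2.resize(im[180:225,340:410],(466,300),interpolation=cv2.INTER_CUBIC) #6.66
o[300:,:466]=B; o[300:,470:800]=cv2.resize(s[170:220,240:295],(330,300),interpolation=cv2.INTER_CUBIC)
cv2.imwrite("pics/crop1.png",o)
E
```

```text
(no output)
```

View pics/crop1.png

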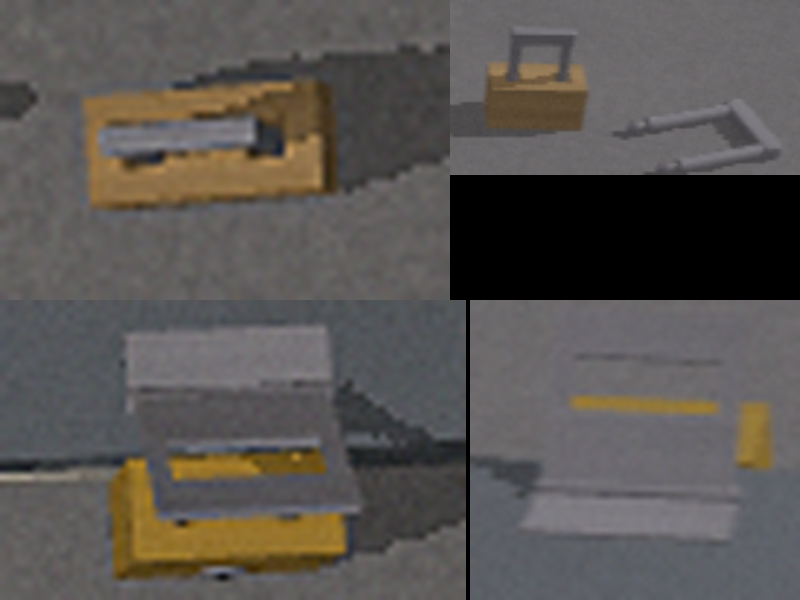

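```bash
python3 - <<'E'
from h import *
c=cal("top")
A=lambda x,y:(210+x/7.5,222+y/7.5)
B=lambda x,y:(340+x/6.66,180+(y-300)/6.66)
for n,p,z in [("barL",A(100,141),.086),("barR",A(255,133),.086),("standTL",A(85,97),.04),("standTR",A(320,80),.04),("standBR",A(325,190),.04),("standBL",A(92,207),.04),
 ("hingeL",B(137,390),.066),("hingeR",B(331,386),.066),("leafBL",B(160,515),.1),("leafBR",B(360,510),.1),("lockBL",B(132,560),.064),("lockBR",B(347,550),.064),
 ("boxTL",(327.5,140),.064),("boxTR",(415,138),.064),("boxBR",(418,201),.064),("boxBL",(328.5,206.5),.064),
 ("jar",(300,265),.055),("meter",(446,280),.03)]:
    print(n,np.round(ray(c,p,z),4))
E
```

```text
barL [0.4498 0.2056 0.086 ]
barR [0.4534 0.1575 0.086 ]
standTL [0.4663 0.2211 0.04  ]
standTR [0.4736 0.1446 0.04  ]
standBR [0.4376 0.1414 0.04  ]
standBL [0.4305 0.2169 0.04  ]
hingeL [ 0.5737 -0.1184  0.066 ]
hingeR [ 0.577  -0.1902  0.066 ]
leafBL [ 0.5232 -0.1227  0.1   ]
leafBR [ 0.5267 -0.1937  0.1   ]
lockBL [ 0.5109 -0.1173  0.064 ]
lockBR [ 0.5165 -0.1963  0.064 ]
boxTL [ 0.7074 -0.0348  0.064 ]
boxTR [ 0.7189 -0.2548  0.064 ]
boxBR [ 0.5589 -0.2605  0.064 ]
boxBL [ 0.5399 -0.0404  0.064 ]
jar [0.3971 0.0255 0.055 ]
meter [ 0.3673 -0.3373  0.03  ]
```

```bash
python3 - <<'E'
from h import *
c=cal("top"); B=lambda x,y:(340+x/6.66,180+(y-300)/6.66)
h=np.array([.5753,-.154]); u=np.array([np.cos(.055),np.sin(.055)])
print("obs",B(260,512))
for th in (.5,.6,.7,.8,.9,1.0):
    p=h-u*.068*np.cos(th); print(th,np.round(proj(c,[*p,.0645+.068*np.sin(th)+.002]),1),np.round(p,4),.0645+.068*np.sin(th))
E
```

```text
obs (379.03903903903904, 211.83183183183183)
0.5 [378.6 215.8] [ 0.5157 -0.1573] 0.09710093662508582
0.6 [378.9 214.1] [ 0.5193 -0.1571] 0.10289568819086241
0.7 [379.2 212. ] [ 0.5234 -0.1569] 0.108306802732163
0.8 [379.5 209.8] [ 0.528  -0.1566] 0.11328021418116756
0.9 [379.7 207.4] [ 0.5331 -0.1563] 0.11776622985466888
1.0 [379.8 204.7] [ 0.5386 -0.156 ] 0.12172002696693697
```

Call:
step_arm(deltas="0.3 0.5 0 0 0 0.06 255; 0.6 1 0 0 0 0.12 255; 0.8 1 0 0 0 0.18 255; 1 1 0 0 0 0.24 255; 1 1 0 0 0 0.30 255", force=60)

```text
clock: 0.72
tcp_pos: [0.4812, -0.4123, 0.2313]
eef_rot: [-2.431, -1.99, -0.001]
force: [-0.4, -1.7, -0.1]
width: -0.003
finger_force: 0.0
```

Call:
step_arm(deltas="0.1 0.3 0 0 0 0.045 255; 0.19 0.6 0 0 0 0.09 255; 0.19 0.9 0 0 0 0.09 255; 0.19 1 -0.1 0 0 0.09 255; 0.19 1 -0.2 0 0 0.09 255")

```text
clock: 1.35
tcp_pos: [0.517, -0.2125, 0.191]
eef_rot: [2.133, 2.307, 0.001]
force: [0.5, -0.4, -0.3]
width: 0.001
finger_force: 0.0
```

Call:
step_arm(deltas="0 0.287 0 0 0 0 255; 0 0.287 -0.2 0 0 0 255; 0 0.287 -0.3 0 0 0 255")

```text
clock: 1.72
tcp_pos: [0.516, -0.1565, 0.1297]
eef_rot: [-2.134, -2.304, 0.001]
force: [0.2, -1.0, 0.1]
width: 0.001
finger_force: 0.0
```

```bash
python3 - <<'E'
from h import *
s=bot.get_state(); cw=cal("wrist"); w=bot.grab_frame("wrist"); ct=cal("top"); t=bot.grab_frame("top")
np.savez("w1.npz",K=cw[0],R=cw[1],t=cw[2])
o=np.zeros((400,800,3),np.uint8); o[:,:640]=w
cv2.imwrite("pics/w1.png",w); cv2.imwrite("pics/t1.png",t)
print(s["tcp_pos"],s["eef_rot"],s["force"],s["clock"])
E
```

```text
[ 0.51599255 -0.15651795  0.12967665] [-2.13389204e+00 -2.30361793e+00  1.23185106e-03] [ 0.15459365 -0.9802409   0.05859255] 1.725
```

View pics/w1.png

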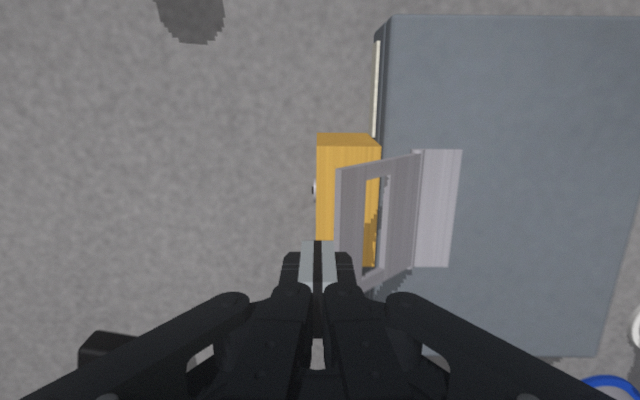

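Wrist view: finger tips at (318,240), leaf tip edge from (336,168) to about (352,285), hinge line from (420,150) to (414,267), and the lid's -x edge around (388,15). I'll check these against the model.

```bash
python3 - <<'E'
from h import *
d=np.load("w1.npz"); c=(d["K"],d["R"],d["t"])
print("tcp",proj(c,[.516,-.1565,.1297]))
print("cam",-c[1].T@c[2])
a=ray(c,(421,150),.066);b=ray(c,(414,267),.066);print("hinge",a,b,(a+b)/2,np.arctan2(-(a-b)[0],(a-b)[1]))
l=ray(c,(316,146),.064);print("lock far -x corner",l)
print("lid corner",ray(c,(391,15),.064))
h=np.array([.5753,-.154]); u=np.array([np.cos(.055),np.sin(.055)]);v=np.array([-u[1],u[0]])
for th in(.5,.6,.7,.8,.9):
  print(th,[np.round(proj(c,[*(h-u*.068*np.cos(th)+v*y),.0645+.068*np.sin(th)])) for y in(.036,-.036)])
E
```

```text
tcp [315.60135368 257.29214476]
cam [ 0.51134414 -0.08457658  0.27296125]
hinge [ 0.57378775 -0.11542555  0.066     ] [ 0.5813056  -0.19042523  0.066     ] [ 0.57754668 -0.15292539  0.066     ] 0.09990472145459643
lock far -x corner [ 0.51295997 -0.11811134  0.064     ]
lid corner [ 0.54718229 -0.04577995  0.064     ]
0.5 [array([317., 163.]), array([314., 291.])]
0.6 [array([324., 166.]), array([320., 297.])]
0.7 [array([333., 168.]), array([328., 302.])]
0.8 [array([344., 171.]), array([338., 308.])]
0.9 [array([356., 174.]), array([348., 314.])]
```

Call:
step_arm(deltas="0.04 0 -0.03 0 0 0 255; 0.04 0 -0.10 0 0 0 255; 0.03 0 -0.15 0 0 0 255; 0.02 0 -0.20 0 0 0 255; 0.01 0 -0.24 0 0 0 255")

```text
clock: 2.45
tcp_pos: [0.5185, -0.1573, 0.0826]
eef_rot: [-2.136, -2.303, 0.0]
force: [0.7, -0.4, 1.8]
width: 0.002
finger_force: 0.4
```

Call:
step_arm(deltas="0 0 -0.015 0 0 0 255; 0 0 -0.03 0 0 0 255; 0 0 -0.045 0 0 0 255")

```text
clock: 2.82
tcp_pos: [0.519, -0.1573, 0.0743]
eef_rot: [2.136, 2.303, 0.0]
force: [-0.6, -0.2, 0.0]
width: 0.0
finger_force: 0.4
```

Call:
step_arm(deltas="0 0 -0.005 0 0 0 255; 0 0 -0.01 0 0 0 255; 0 0 -0.015 0 0 0 255; 0 0 -0.015 0 0 0 255")

```text
clock: 3.32
tcp_pos: [0.5188, -0.1573, 0.0713]
eef_rot: [-2.136, -2.303, -0.0]
force: [-0.3, 0.4, -0.9]
width: 0.003
finger_force: 0.0
```

Call:
step_arm(deltas="0 0 -0.005 0 0 0 255; 0 0 -0.01 0 0 0 255; 0 0 -0.01 0 0 0 255")

```text
clock: 3.7
tcp_pos: [0.5188, -0.1573, 0.0692]
eef_rot: [-2.136, -2.303, -0.0]
force: [0.3, -0.8, 0.0]
width: 0.002
finger_force: 0.0
```

Call:
step_arm(deltas="0 0 -0.005 0 0 0 255; 0 0 -0.008 0 0 0 255; 0 0 -0.008 0 0 0 255")

```text
clock: 4.08
tcp_pos: [0.5189, -0.1574, 0.0683]
eef_rot: [2.136, 2.303, -0.0]
force: [-5.2, 1.4, 13.5]
width: 0.006
finger_force: 6.8
```

Call:
step_arm(deltas="0 0 0.1 0 0 0 255; 0.03 -0.1 0.35 0 0 0 255; 0.06 -0.3 0.6 0 0 0 200; 0.06 -0.35 0.65 0 0 0 120; 0.06 -0.35 0.65 0 0 0 120")

```text
clock: 4.7
tcp_pos: [0.5307, -0.2279, 0.1979]
eef_rot: [2.137, 2.301, 0.0]
force: [0.3, 0.2, -0.2]
width: 0.533
finger_force: 0.0
```

```bash
python3 - <<'E'
from h import *
cw=cal("wrist"); w=bot.grab_frame("wrist")
np.savez("w2.npz",K=cw[0],R=cw[1],t=cw[2])
cv2.imwrite("pics/w2.png",cv2.resize(w,(800,500),interpolation=cv2.INTER_CUBIC))
cv2.imwrite("pics/w2raw.png",w)
s=bot.get_state();print(s["tcp_pos"],-cw[1].T@cw[2])
E
```

```text
[ 0.53030843 -0.22678989  0.19681784] [ 0.52594119 -0.15586943  0.34106516]
```

View pics/w2.png

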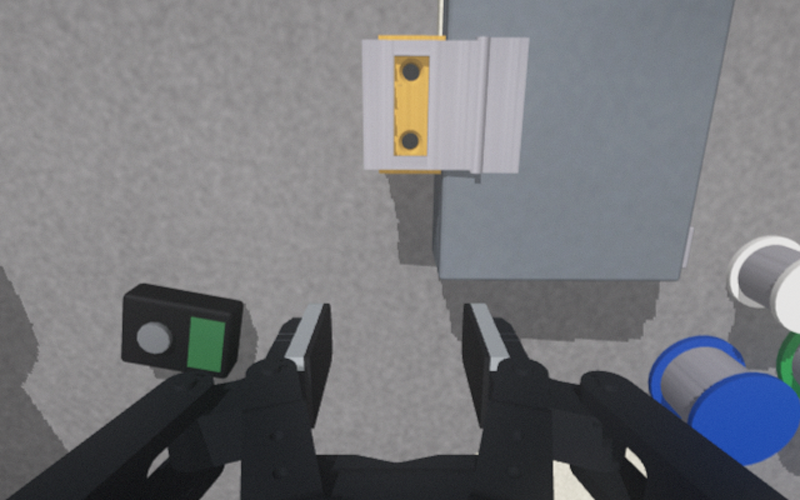

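The hasp is flat and both bores show in the slot at (411,71) and (410,140).

```bash
python3 - <<'E'
from h import *
d=np.load("w2.npz"); c=(d["K"],d["R"],d["t"])
im=cv2.imread("pics/w2raw.png")
g=cv2.cvtColor(im,cv2.COLOR_BGR2GRAY)
P=[]
for x,y in((411*.8,71*.8),(410*.8,140*.8)):
    x,y=int(x),int(y); m=(g[y-9:y+10,x-9:x+10]<75); yy,xx=np.nonzero(m); p=(x-9+xx.mean(),y-9+yy.mean()); print(p,m.sum()); P.append(ray(c,p,.063))
a,b=P;print(a,b,"mid",(a+b)/2,np.linalg.norm(a-b),"yaw",np.arctan2(-(a-b)[0],(a-b)[1]))
E
```

```text
(np.float64(327.4888888888889), np.float64(56.888888888888886)) 45
(np.float64(327.0217391304348), np.float64(113.36956521739131)) 46
[ 0.53218811 -0.13543208  0.063     ] [ 0.53513256 -0.1753995   0.063     ] mid [ 0.53366033 -0.15541579  0.063     ] 0.04007573841091745 yaw 0.0735385948982578
```

Call:
step_arm(deltas="-0.05 0.3 0 0 0 0 120; -0.15 0.6 0 0 0 0 120; -0.25 0.8 0 0 0 0 120; -0.35 1 0 0 0 0 120; -0.4 1 0 0 0 0 120")

```text
clock: 5.38
tcp_pos: [0.4488, -0.0239, 0.1965]
eef_rot: [-2.128, -2.308, 0.002]
force: [-0.0, -0.3, -0.5]
width: 0.528
finger_force: 0.0
```

Call:
step_arm(deltas="0 0.3 0 0 0 0 120; 0 0.6 0 0 0 0 120; 0 0.7 0 0 0 0 120; 0 0.7 0 0 0 0 120")

```text
clock: 5.88
tcp_pos: [0.4499, 0.1139, 0.1967]
eef_rot: [-2.132, -2.306, 0.002]
force: [-0.8, -1.3, 0.1]
width: 0.526
finger_force: 0.0
```

```bash
python3 - <<'E'
from h import *
cw=cal("wrist"); w=bot.grab_frame("wrist")
np.savez("w3.npz",K=cw[0],R=cw[1],t=cw[2])
cv2.imwrite("pics/w3.png",cv2.resize(w[:300,160:480],(800,750))[:600])
s=bot.get_state();print(s["tcp_pos"],s["eef_rot"],-cw[1].T@cw[2])
E
```

```text
[0.45012301 0.11259592 0.19670988] [-2.13397196e+00 -2.30397139e+00  2.22033315e-03] [0.44520183 0.18589016 0.33995486]
```

View pics/w3.png

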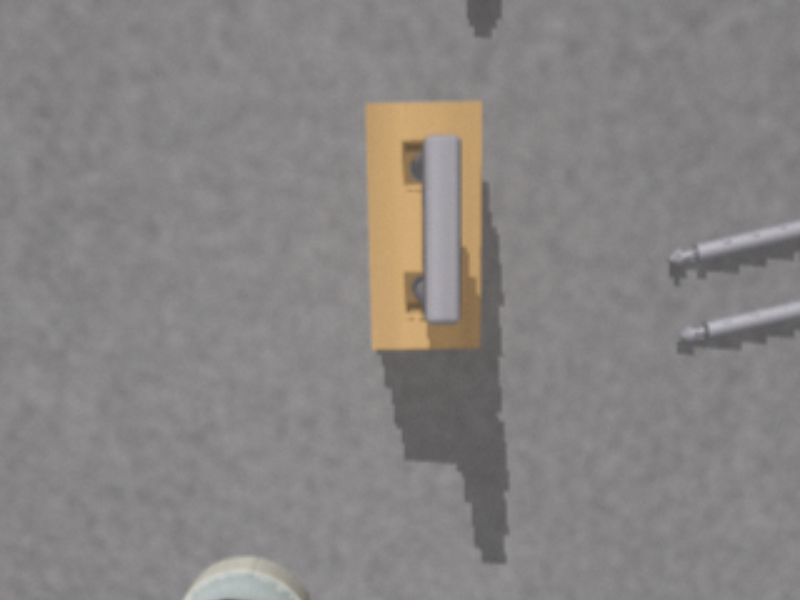

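The shackle's bar spans (424,136) to (460,322), centred at (442,229) and in line with the fingers.

```bash
python3 - <<'E'
from h import *
d=np.load("w3.npz"); c=(d["K"],d["R"],d["t"])
f=lambda x,y:ray(c,(160+x/2.5,y/2.5),.086)
a,b=f(441,136),f(443,322); print(a,b,(a+b)/2,np.linalg.norm(a-b),np.arctan2(-(a-b)[0],(a-b)[1]))
q=[ray(c,(160+x/2.5,y/2.5),.04) for x,y in((366,103),(482,101),(480,348),(373,350))]; print(np.mean(q,0))
E
```

```text
[0.45591557 0.20675356 0.086     ] [0.46104971 0.15830438 0.086     ] [0.45848264 0.18252897 0.086     ] 0.04872045712468241 0.10557560998667537
[0.45548102 0.18195398 0.04      ]
```

Call:
step_arm(deltas="0.033 0.2 0 0 0 0.006 120; 0.033 0.346 -0.1 0 0 0.006 120; 0.033 0.346 -0.35 0 0 0.006 120; 0.033 0.346 -0.6 0 0 0.006 120; 0.033 0.346 -0.665 0 0 0.006 120", force=30)

```text
clock: 6.55
tcp_pos: [0.4557, 0.1799, 0.062]
eef_rot: [-2.114, -2.321, 0.007]
force: [0.1, 0.1, 0.1]
width: 0.525
finger_force: 0.0
```

Call:
step_arm(deltas="0 0 0 0 0 0 160; 0 0 0 0 0 0 255; 0 0 0 0 0 0 255; 0 0 0 0 0 0 255; 0 0 0 0 0 0 255", force=40)

```text
clock: 7.18
tcp_pos: [0.4579, 0.182, 0.0661]
eef_rot: [2.114, 2.322, 0.002]
force: [-3.6, -1.3, 9.6]
width: 0.109
finger_force: 39.0
```

Call:
step_arm(deltas="0 0 0 0 0 0 255; 0 0 0.1 0 0 0 255; 0 0 0.25 0 0 0 255; 0 0 0.45 0 0 0 255; 0 0 0.6 0 0 0 255", force=100)

```text
clock: 7.8
tcp_pos: [0.4577, 0.182, 0.1873]
eef_rot: [2.114, 2.322, 0.003]
force: [0.4, -0.3, -1.8]
width: 0.087
finger_force: 98.6
```

Call:
step_arm(deltas="0.03 -0.2 0 0 0 0 255; 0.1 -0.5 0 0 0 0 255; 0.2 -0.8 0 0 0 0 255; 0.3 -1 0 0 0 0 255; 0.3 -1 0 0 0 0 255")

```text
clock: 8.43
tcp_pos: [0.5185, -0.0218, 0.1855]
eef_rot: [2.12, 2.317, 0.001]
force: [0.2, 0.7, -1.6]
width: 0.091
finger_force: 98.7
```

Call:
step_arm(deltas="0.03 -0.2 0 0 0 -0.005 255; 0.076 -0.45 0 0 0 -0.005 255; 0.076 -0.66 -0.1 0 0 -0.005 255; 0.076 -0.66 -0.2 0 0 -0.005 255; 0.076 -0.66 -0.2 0 0 -0.005 255")

```text
clock: 9.05
tcp_pos: [0.5319, -0.1496, 0.1444]
eef_rot: [-2.131, -2.306, 0.001]
force: [-0.5, -0.2, -1.7]
width: 0.09
finger_force: 98.6
```

```bash
python3 - <<'E'
from h import *
cw=cal("wrist"); w=bot.grab_frame("wrist"); ct=cal("top"); t=bot.grab_frame("top"); s2=bot.grab_frame("scene")
np.savez("w4.npz",K=cw[0],R=cw[1],t=cw[2])
o=np.zeros((600,800,3),np.uint8)
x0,y0=260,90
o[:,:533]=cv2.resize(w[100:280,240:400],(533,600),interpolation=cv2.INTER_CUBIC)
o[:300,540:790]=cv2.resize(s2[130:220,235:310],(250,300),interpolation=cv2.INTER_CUBIC)
cv2.imwrite("pics/w4.png",o); cv2.imwrite("pics/w4raw.png",w)
s=bot.get_state();print(s["tcp_pos"],s["eef_rot"],-cw[1].T@cw[2])
for P in([*s["tcp_pos"]],[.5323,-.1354,.064],[.5352,-.1754,.064]): print(proj(cw,P))
E
```

```text
[ 0.5331971  -0.1492107   0.14596244] [2.13038118e+00 2.30736634e+00 1.38083082e-03] [ 0.52703874 -0.07770772  0.28765995]
[318.67135692 258.42019872]
[318.62638931 180.24818682]
[318.16677035 237.90405522]
```

View pics/w4.png

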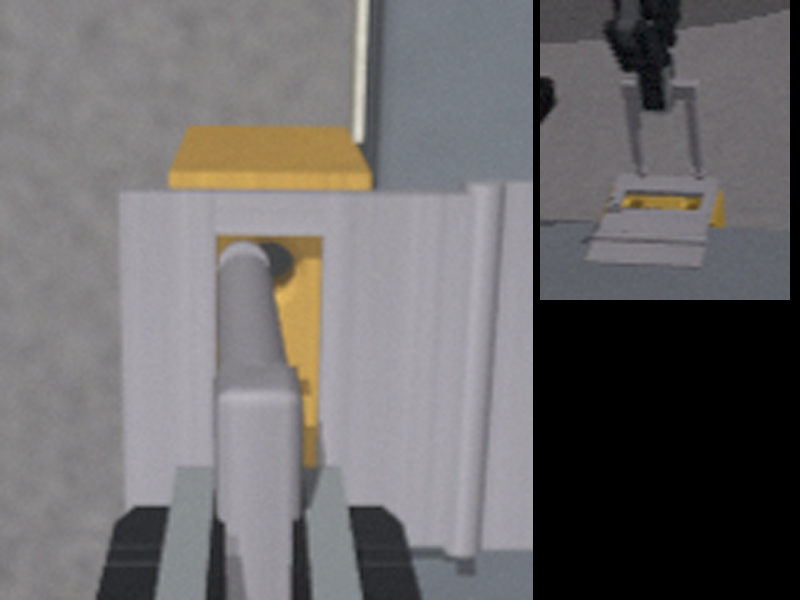

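```bash
python3 - <<'E'
from h import *
d=np.load("w4.npz"); c=(d["K"],d["R"],d["t"])
r=lambda x,y,z:np.round(ray(c,(240+x/3.333,100+y/3.333),z),4)
print("tip outer(+y bottom)",r(244,245,.086),r(244,258,.086))
print("bore",r(268,262,.064),"slot",r(216,235,.0685),r(323,235,.0685))
print("bar top end",r(259,395,.166), "bar end bottom of face",r(258,370,.154))
tz=.146
for dy in(.02,):
  for z in(.086,.090,.12,.154):
    p=proj(c,[.5332-dy*.075,-.1492+dy,z]); print(z,(p-[240,100])*3.333)
E
```

```text
tip outer(+y bottom) [ 0.5284 -0.126   0.086 ] [ 0.5285 -0.1283  0.086 ]
bore [ 0.5334 -0.1342  0.064 ] slot [ 0.5231 -0.1287  0.0685] [ 0.5431 -0.1271  0.0685]
bar top end [ 0.5307 -0.1233  0.166 ] bar end bottom of face [ 0.5307 -0.1247  0.154 ]
0.086 [261.8301147  264.50852422]
0.09 [261.89174664 270.34426617]
0.12 [262.43984625 322.24215666]
0.154 [263.32776278 406.31628151]
```

Call:
step_arm(deltas="0.012 -0.028 0 0 -0.007 0 255; 0.012 -0.028 -0.03 0 -0.014 0 255; 0.012 -0.028 -0.05 0 -0.014 0 255; 0.012 -0.028 -0.05 0 -0.014 0 255")

```text
clock: 9.7
tcp_pos: [0.535, -0.1557, 0.1348]
eef_rot: [2.111, 2.283, 0.046]
force: [0.4, 0.3, -1.9]
width: 0.09
finger_force: 98.6
```

```bash
python3 - <<'E'
from h import *
cw=cal("wrist"); w=bot.grab_frame("wrist"); s2=bot.grab_frame("scene")
np.savez("w5.npz",K=cw[0],R=cw[1],t=cw[2])
o=np.zeros((600,800,3),np.uint8)
o[:,:533]=cv2.resize(w[100:280,240:400],(533,600),interpolation=cv2.INTER_CUBIC)
o[:300,540:790]=cv2.resize(s2[130:220,235:310],(250,300),interpolation=cv2.INTER_CUBIC)
cv2.imwrite("pics/w5.png",o)
s=bot.get_state();print(s["tcp_pos"],s["eef_rot"],s["clock"])
E
```

```text
[ 0.53522223 -0.15568156  0.1349332 ] [2.11035945 2.2828592  0.04654445] 9.8
```

View pics/w5.png

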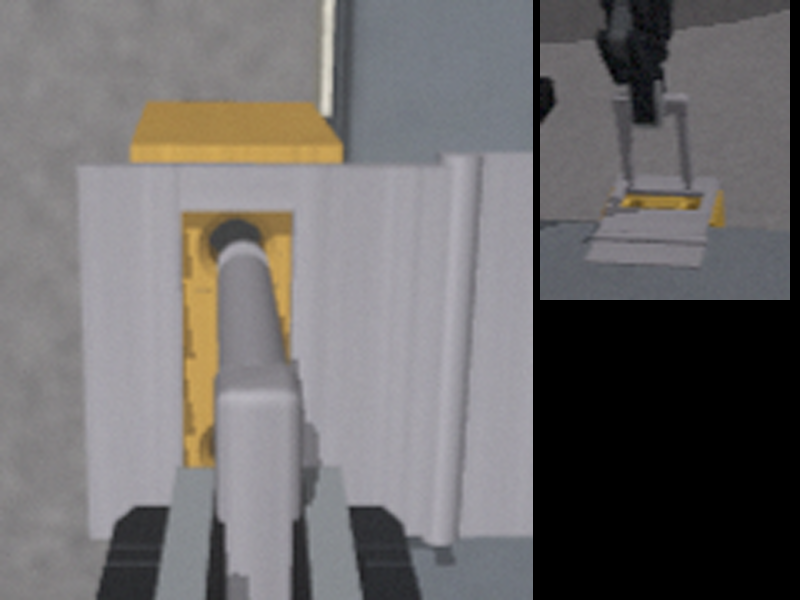

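```bash
python3 - <<'E'
from h import *
d=np.load("w5.npz"); c=(d["K"],d["R"],d["t"])
r=lambda x,y,z:np.round(ray(c,(240+x/3.333,100+y/3.333),z),4)
print("tip rim top",r(243,245,.077),"bore",r(236,241,.064),"bore L/R/top",r(209,241,.064),r(263,241,.064),r(236,219,.064))
print("slot",r(181,212,.0685),r(294,212,.0685), "bar end",r(258,393,.155),"bar end bottom",r(258,370,.143))
print("bore2 left edge",r(201,445,.064))
R=cv2.Rodrigues(np.array([2.1104,2.2829,.0465]))[0]; print(R)
E
```

```text
tip rim top [ 0.534 -0.132  0.077] bore [ 0.5333 -0.1345  0.064 ] bore L/R/top [ 0.5284 -0.1348  0.064 ] [ 0.5382 -0.1341  0.064 ] [ 0.533  -0.1304  0.064 ]
slot [ 0.5229 -0.1288  0.0685] [ 0.543  -0.1274  0.0685] bar end [ 0.5329 -0.1297  0.155 ] bar end bottom [ 0.5335 -0.1313  0.143 ]
bore2 left edge [ 0.5295 -0.1751  0.064 ]
[[-7.83322786e-02  9.95954900e-01  4.40214786e-02]
 [ 9.96921409e-01  7.84072883e-02  2.27753117e-05]
 [-3.42892158e-03  4.38877385e-02 -9.99030585e-01]]
```

Call:
step_arm(deltas="-0.003 0 -0.02 0 0 0 255; -0.003 0 -0.04 0 0 0 255; -0.003 0 -0.055 0 0 0 255; -0.003 0 -0.065 0 0 0 255; -0.003 0 -0.07 0 0 0 255")

```text
clock: 10.42
tcp_pos: [0.5343, -0.1557, 0.1205]
eef_rot: [2.111, 2.283, 0.046]
force: [-0.9, -0.4, -1.6]
width: 0.091
finger_force: 98.6
```

Call:
step_arm(deltas="0 0 -0.01 0 0 0 255; 0 0 -0.02 0 0 0 255; 0 0 -0.03 0 0 0 255; 0 0 -0.04 0 0 0 255; 0 0 -0.045 0 0 0 255")

```text
clock: 11.05
tcp_pos: [0.5343, -0.1557, 0.1116]
eef_rot: [2.111, 2.283, 0.046]
force: [0.2, 0.1, -2.1]
width: 0.087
finger_force: 98.6
```

In the bores, with no load.

Call:
step_arm(deltas="0 0 -0.01 0 0 0 255; 0 0 -0.02 0 0 0 255; 0 0 -0.03 0 0 0 255; 0 0 -0.04 0 0 0 255; 0 0 -0.05 0 0 0 255")

```text
clock: 11.68
tcp_pos: [0.5347, -0.1558, 0.1019]
eef_rot: [2.11, 2.282, 0.047]
force: [0.5, -0.7, 4.7]
width: 0.092
finger_force: 99.5
```

Call:
step_arm(deltas="0 0 -0.008 0 0 0 255; 0 0 -0.016 0 0 0 255; 0 0 -0.02 0 0 0 255; 0 0 -0.02 0 0 0 255")

```text
clock: 12.18
tcp_pos: [0.5344, -0.1559, 0.0977]
eef_rot: [2.111, 2.283, 0.046]
force: [0.6, -2.6, 3.3]
width: 0.091
finger_force: 99.2
```

Call:
step_arm(deltas="0 0 -0.004 0 0 0 255; 0 0 -0.008 0 0 0 255; 0 0 -0.012 0 0 0 255; 0 0 -0.012 0 0 0 255")

```text
clock: 12.68
tcp_pos: [0.5344, -0.1557, 0.0953]
eef_rot: [2.111, 2.283, 0.046]
force: [0.4, -3.2, 4.3]
width: 0.09
finger_force: 99.4
```

Call:
step_arm(deltas="0 0 -0.004 0 0 0 255; 0 0 -0.008 0 0 0 255; 0 0 -0.012 0 0 0 255; 0 0 -0.012 0 0 0 255")

```text
clock: 13.18
tcp_pos: [0.5352, -0.1558, 0.094]
eef_rot: [2.109, 2.282, 0.047]
force: [-2.7, -1.6, 19.1]
width: 0.092
finger_force: 101.7
```

Call:
step_arm(deltas="0 0 -0.002 0 0 0 255; 0 0 -0.003 0 0 0 255; 0 0 -0.003 0 0 0 255")

```text
clock: 13.55
tcp_pos: [0.5354, -0.1558, 0.0938]
eef_rot: [2.109, 2.281, 0.048]
force: [-3.9, -1.0, 25.6]
width: 0.087
finger_force: 102.5
```

Call:
step_arm(deltas="0 0 0.006 0 0 0 255; 0 0 0.012 0 0 0 255; 0 0 0.018 0 0 0 255; 0 0 0.024 0 0 0 255; 0 0 0.024 0 0 0 255")

```text
clock: 14.18
tcp_pos: [0.5344, -0.1557, 0.0971]
eef_rot: [2.111, 2.283, 0.046]
force: [0.7, -2.2, 3.2]
width: 0.092
finger_force: 99.3
```

Call:
step_arm(deltas="0 0 0.004 0 0 0 255; 0 0 0.008 0 0 0 255; 0 0 0.008 0 0 0 255")

```text
clock: 14.55
tcp_pos: [0.5338, -0.1557, 0.0981]
eef_rot: [2.111, 2.284, 0.045]
force: [1.3, -3.9, -9.2]
width: 0.09
finger_force: 97.8
```

It's latched: the shackle resists being pulled up. Releasing it now.

Call:
step_arm(deltas="0 0 -0.004 0 0 0 255; 0 0 -0.004 0 0 0 120; 0 0 -0.004 0 0 0 120; 0 0 -0.004 0 0 0 120; 0 0 -0.004 0 0 0 120", force=40)

```text
clock: 15.18
tcp_pos: [0.5344, -0.1556, 0.098]
eef_rot: [2.11, 2.283, 0.047]
force: [0.3, -0.3, 0.1]
width: 0.528
finger_force: 0.0
```

Call:
step_arm(deltas="0 0 0.05 0 0 0 120; 0 0 0.2 0 0 0 120; 0 -0.2 0.4 0 0 0 120; 0 -0.36 0.52 0 0 0 120; 0 -0.36 0.52 0 0 0 120")

```text
clock: 15.8
tcp_pos: [0.5349, -0.2307, 0.2044]
eef_rot: [2.112, 2.276, 0.047]
force: [0.4, 0.6, -0.1]
width: 0.529
finger_force: 0.0
```

```bash
python3 - <<'E'
from h import *
w=bot.grab_frame("wrist"); s2=bot.grab_frame("scene")
o=np.zeros((400,800,3),np.uint8)
o[:,:480]=w[:,80:560]; o[:384,480:]=cv2.resize(s2[130:226,235:315],(320,384))
cv2.imwrite("pics/w6.png",o); s=bot.get_state();print(s["tcp_pos"],s["force"],s["width"],s["clock"])
E
```

```text
[ 0.534277   -0.227473    0.20221929] [ 0.16948132  0.97698685 -0.48143506] 0.5276063094604659 15.9
```

View pics/w6.png

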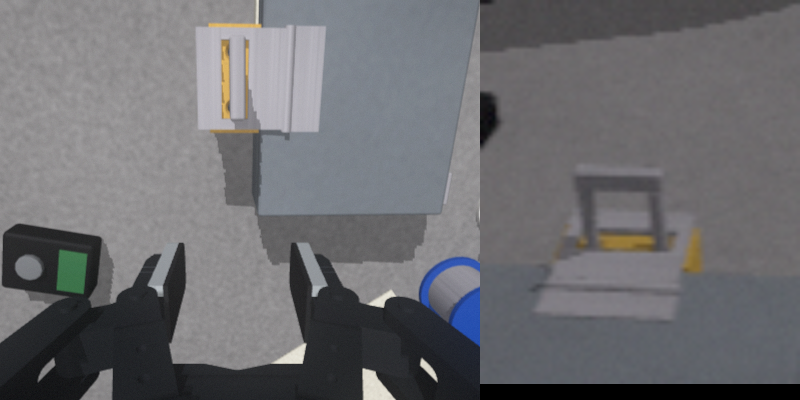

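The shackle stands through the slot with the bar at (237,78) in the wrist view, and the hasp is flat. I'll check its height in the scene camera before handing in.

```bash
python3 - <<'E'
from h import *
c=cal("scene")
m=np.array([.5337,-.155]); v=np.array([-.0735,.997])
for h in(.045,.053,.060):
    print(h,[np.round((proj(c,[*(m+v*y),.064+h+.006])-[235,130])*4+[480,0]) for y in(-.025,.025)])
E
```

```text
0.045 [array([571., 170.]), array([660., 173.])]
0.053 [array([570., 158.]), array([658., 161.])]
0.06 [array([568., 148.]), array([657., 151.])]
```

```bash
python3 -c "
from workcell import bot
print(bot.hand_in())"
```

```text
the job is handed in; nothing more can be done
None
```

The job is handed in, with no verdict shown: the hasp is flat, the shackle is latched about 27 mm deep (held against a 9 N pull, still down after release), the push peaked at about 26 N, and nothing else was touched.

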